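Shift the slab roller into third gear

ROBOT

A 7-joint arm with a two-finger parallel gripper is mounted at the origin on the work surface. World frame = base frame: x ahead of the robot, y to its left, z up, the work surface at z = 0. Lengths are in m, angles in rad, forces in N, time in s.
With the tool pointing down it reaches from about 0.4 to 0.85 m from the base axis. Payload 6.9 kg.
Tool frame: the origin (TCP) lies midway between the tips of the shut fingers; the grasp point (between the pads) lies 19 mm behind it; z points along the fingers, y is the line along which they close (so a half turn about z gives the same grasp; the last joint's range is limited). The gripper opens to 85 mm and grips with 20 to 120 N. Pads are 22 mm wide; open, the fingers measure 114 mm over their backs; the gripper's body (76 mm by 85 mm) begins 54 mm behind the grasp point. The pads swing forward as they close: fully open they stand 13 mm farther back than shut.
Start: joints at [-1.03, 0.507, -0.238, 1.5, 0.126, 1.149, -0.155], TCP at [0.263, 0.567, 0.231] pointing down, gripper open.
Joint ranges: [-3.08, 3.08], [-0.24, 2.05], [-1.43, 1.35], [0, 2.5], [-1.52, 4.66], [0.17, 1.96], [-2.89, 2.89]. Speed limits (rad/s): [2.39, 2.39, 3.14, 3.14, 3.14, 3.14, 3.14].

INTERFACE

Orientations are given as a unit quaternion [w, x, y, z].
In Python, from station import robot gives the robot as it stands. The module is installed in compiled form; this text tells all that it offers.
- The arm moves only by the tool step_arm, never from a script. Its argument "rows" is a list of rows, each an object with "travel": the shift along the tool's x, y, z in m, a list of three; "spin": the turn about the tool's z in degrees. In form: [{"travel": [tx, ty, tz], "spin": spin}, ...]. A call has 1 to 8 rows; each row is the pose to reach, as a shift and turn from the pose commanded when the call began, along the tool's axes at that moment; what a row does not reach only later rows make up. A row lasts 1/10 s, in which the tool goes at most 50 mm and 8.59 degrees, less where a joint would pass 70% of its speed; a pose out of reach is approached as far as the arm can. A call with a gripper value outside its range is refused whole. "fingers" is the closure in counts, from 0 (fully open) to 255 (shut), set as the call begins (left out, the last holds). The fingers move at their own pace and stop on an object; "squeeze" is the grip in N (left out, the last holds). Time passes only in rows, so rows that repeat a pose let the fingers close. It gives the time, the measured TCP pose, the force, the opening and the grip force at its end, in the units of the state.
- robot.read_state(): the state, without advancing time (a new reading comes with each control period).
- robot.capture(name): name is "scene" or "top"; returns a dict with "img" (480x640x3 uint8, red, green, blue), "range_z" (480x640 float32, m along the optical axis (not along the pixel's ray), 0 where there is no reading), "intrinsics" (3x3 intrinsics, pixels), "dist" ([k1, k2, p1, p2, k3] as OpenCV has them; the pictures are not rectified), "rvec" (rotation vector, rad) and "tvec" (3), from world to camera coordinates, as OpenCV has them. Camera axes: x right, y down, z forward; pixel columns grow to the right and rows downward; lengths in m; the calibration is good to about 2 mm. A picture is of the moment at which its call begins.
- robot.hand_in(): hands the job in; it is judged then, once.
Trained networks look in the newest picture that a camera, given by its name, has taken for a name from the list of things; names that differ only in an ending like _2 or _b are one class to them, and where a whole thing is asked for, a point or a joint stands for the part that bears it (a point fixed in the world has none). Each returns a list of dicts, best first, with "confidence" (0 to 1); they miss things now and then, are a little off and sometimes report something else, mostly with a low value. They report only what shows in the picture. A call takes as long as a camera call.
- robot.boxes_of(camera, thing): "box" ([left, top, right, bottom] in pixels, round what is visible of it).
- robot.cut_out(camera, thing): "pixels" (480x640 bool, what is visible of it) and "box" ([left, top, right, bottom] in pixels, round what is visible of it).
- robot.tip_of(camera, thing): "at" ([row, column] in pixels: a listed point, or the origin of a listed thing).
The state is a dict: "time": time; "joint_positions": joint angles; "qd": joint speeds; "joint_efforts": joint torques, N m; "tcp_pos": TCP position; "tcp_rot": TCP orientation; "wrist_force": force on the tool from outside, world axes, zero at the start; "ft_torque": the same for the moment, N m; "gripper_width": opening from 0.0 (shut) to 1.0 (fully open); "grip_force": force on a finger pad.
Only numpy, scipy, OpenCV 4.12 (cv2) and the standard library are available. Lean on these libraries where they do the work, as an engineer would, in place of code of your own. Each camera call takes 0.05 s, during which the arm holds its last target. There are 200 camera calls.

TASK

The gearstick of the slab roller stands somewhere in the left-hand pair of slots of its H-shaped gate. Push it gently with the fingertips, without gripping it, to the crossing, across to the right and then forward (away from the robot) fully home into the third slot, the far right one, and let go of it. Leave the jar, the tools and everything else standing or lying around where they are.

Things in the scene. Friction and masses are not known exactly. Their poses are not given: they have to be found in the camera images.
- slab_roller: Bench slab roller, fixed. Axes: x forward (away from the robot), y left, z up. Origin on the table under the lever's pivot. Grey gearbox, top at z 100 mm, from x -125 to 125 and y -150 to 120 mm. Left of it, to y 490: plywood bed (top at z 55 mm) and steel roller (top at z 133); end post at y 490 (top 175). A jar and a wooden tool are on the gearbox, a strip on the bed.
- gate_centre (a point): Middle of the H in the steel gate plate, on its upper face, 110 mm above the table; axes as slab_roller. Plate 120 x 120 mm, 10 thick. Two slots along x at y = +22 and -22 mm, 18 mm wide, from x -31 to 31 mm, joined by a crossing along y, 22 mm wide, at x = 0; tongue corners cut off by 6 mm. First slot = far left, second = near left, third = far right, fourth = near right.
- pivot (a point): The gearstick's pivot, inside the gearbox: 30 mm above the table, straight above the origin of slab_roller. Axes as slab_roller. With f = fore_aft and a = across, the knob's centre lies from here at x = 157 sin f, y = -157 sin a cos f, z = 157 cos a cos f (mm, slab_roller axes).
- knob (a point): Centre of the black gearstick knob: a barrel 32 mm in diameter and 48 mm long along the stick, on a round steel stem 10 mm in diameter that comes up through the gate. The centre is 157 mm from the pivot, the knob's top 181 mm, its underside 133 mm. Upright, the centre is 187 mm above the table. z along the stick.
- fore_aft (a joint): Fore-and-aft tilt of the gearstick, rad: 0 upright (in the crossing, about 0.08 play either way), positive leaning forward, away from the robot. The slot ends stop it at about +0.30 and -0.30. No spring: friction holds it where it is left; 2 to 3 N at the knob moves it.
- across (a joint): Sideways tilt of the gearstick, rad: 0 upright, positive leaning right (-y of slab_roller). Left-hand slots at about -0.28, right-hand ones at +0.28, 0.03 play either way. No spring: friction holds it where it is left; 2 to 3 N at the knob moves it.
- underglaze_jar: Bystander, loose: screw-top jar 42 mm in diameter, 58 mm high, on the gearbox right of the gate. Origin at the centre of its underside.
- modelling_tool: Bystander, loose: flat wooden modelling tool, about 160 mm long along its y, 14 mm wide, 8 mm thick, on the far part of the gearbox top. Origin under its middle.
- thickness_strip: Bystander, loose: wooden strip 300 mm long (its y), 30 mm wide, 8 mm thick, on the near part of the bed. Origin under its middle.
- rolling_pin: Bystander, loose: wooden rolling pin 300 mm long (its x), 48 mm in diameter, on the table beyond the machine; it does not roll by itself. Origin under its middle.
- mug: Bystander, loose: ceramic mug 76 mm in diameter, 90 mm high, handle at its +y, on the table to the right. Origin at the centre of its underside.
- slip_bottle: Bystander, loose: white bottle 56 mm in diameter, 150 mm high, on the table to the right. Origin at the centre of its underside.
- bowl: Bystander, loose: terracotta bowl 120 mm in diameter, 50 mm high, on the table, far right. Origin at the centre of its underside.
- wedge_block: Bystander, loose: dark wooden block 90 x 60 x 45 mm on the table, near right. Origin at the centre of its underside.

How it is judged:
By the outcome, as a careful person would: the job done as asked, in the order asked, and still so for the second after the job is handed in, with the robot touching nothing.
It also fails if it takes over 48 s, if anything falls off the work surface, if the arm or the gripper's body presses on something with over 40 N, if the wrist force passes 120 N, or if a joint passes its speed limit or range.

## Working session

There is one attempt and no reset: what is moved stays moved. The work goes in short steps, Python scripts to look and compute and a tool call to move; the robot and the scene stay as the last step left them, time stands still between calls to the robot, and variables do not carry over. Pictures are saved under pics/ and viewed, at most 10 in all, crops included, and the job is handed in when it is done.

Besides the shell and the picture viewer there is one more tool, called after "Request:" by a JSON object that holds its "api" and its "payload", one argument or row to a line. step_arm: Moves the arm, as the interface text tells. Its arguments: {"type":"object","properties":{"rows":{"type":"array"},"fingers":{"type":"number"},"squeeze":{"type":"number"}},"required":["rows"]}

```bash
mkdir -p pics; cat > h.py <<'E'
import numpy as np,cv2
from station import robot
def cap(n):
    c=robot.capture(n); c['R']=cv2.Rodrigues(np.array(c['rvec'],float))[0]; c['t']=np.array(c['tvec'],float).ravel(); return c
def world(c,uv,z):
    uv=np.array(uv,float).reshape(-1,1,2)
    p=cv2.undistortPoints(uv,np.array(c['intrinsics']),np.array(c['dist'])).reshape(-1,2)
    z=np.array(z,float).reshape(-1,1)
    P=np.hstack([p*z,z]); return (P-c['t'])@c['R']
def cloud(c,mask):
    m=mask&(c['range_z']>0); r,k=np.nonzero(m); return world(c,np.c_[k,r],c['range_z'][m])
def proj(c,P):
    return cv2.projectPoints(np.array(P,float).reshape(-1,3),np.array(c['rvec'],float),c['t'],np.array(c['intrinsics']),np.array(c['dist']))[0].reshape(-1,2)
E
python3 - <<'E'
from h import *
s=robot.read_state(); print(s['tcp_pos'],s['tcp_rot'],s['time'])
ims=[]
for n in('scene','top'):
    c=cap(n); cv2.imwrite(f'pics/{n}0.png',c['img'][...,::-1]); print(n,'cam at',-c['R'].T@c['t'])
    for th in('gate_centre','slab_roller','knob'):
        for d in robot.tip_of(n,th)[:2]: print(th,d)
    for th in ('knob','underglaze_jar','modelling_tool','thickness_strip'):
        for d in robot.cut_out(n,th)[:2]:
            P=cloud(c,d['pixels']); 
            if len(P): print(th,round(d['confidence'],2),d['box'],len(P),np.median(P,0).round(3),np.percentile(P,3,axis=0).round(3),np.percentile(P,97,axis=0).round(3))
E
```

```text
[0.263143   0.56635546 0.23040042] [-1.87062581e-04  2.15701338e-01  9.76458966e-01 -8.86598956e-04] 0.0
scene cam at [1.30535089 0.18679704 1.25488913]
gate_centre {'at': [229.9, 325.1], 'confidence': 0.86}
slab_roller {'at': [256.7, 323.0], 'confidence': 0.55}
knob {'at': [208.1, 342.7], 'confidence': 0.7}
knob 0.71 [331.5, 199.1, 350.2, 232.3] 290 [ 0.524 -0.094  0.184] [ 0.498 -0.112  0.11 ] [ 0.534 -0.077  0.203]
underglaze_jar 0.66 [263.5, 216.9, 281.3, 245.0] 346 [ 0.62  -0.236  0.151] [ 0.598 -0.255  0.111] [ 0.631 -0.222  0.163]
underglaze_jar 0.28 [251.3, 189.1, 537.8, 334.1] 24182 [0.544 0.044 0.097] [ 0.368 -0.243  0.018] [0.688 0.349 0.137]
modelling_tool 0.59 [260.8, 258.1, 327.0, 273.3] 318 [ 0.665 -0.149  0.108] [ 0.65  -0.223  0.102] [ 0.68  -0.077  0.113]
thickness_strip 0.77 [387.1, 224.2, 503.8, 246.8] 1192 [0.398 0.144 0.063] [0.357 0.012 0.057] [0.44  0.279 0.068]
top cam at [ 0.43232661 -0.10693415  1.22331406]
gate_centre {'at': [244.2, 317.5], 'confidence': 0.66}
slab_roller {'at': [248.4, 316.8], 'confidence': 0.84}
knob {'at': [259.6, 300.7], 'confidence': 
[... 176 characters left out ...]
[292.8, 248.3, 313.0, 269.3] 280 [ 0.511 -0.093  0.196] [ 0.497 -0.109  0.108] [ 0.532 -0.076  0.204]
underglaze_jar 0.72 [360.3, 197.7, 382.6, 222.3] 373 [ 0.604 -0.237  0.157] [ 0.589 -0.255  0.118] [ 0.623 -0.22   0.162]
underglaze_jar 0.6 [409.2, 151.7, 462.4, 203.0] 2174 [ 0.705 -0.399  0.022] [ 0.649 -0.445  0.003] [ 0.751 -0.342  0.053]
modelling_tool 0.62 [287.9, 181.3, 365.9, 199.9] 451 [ 0.661 -0.146  0.108] [ 0.645 -0.223  0.1  ] [ 0.677 -0.075  0.112]
thickness_strip 0.66 [124.2, 294.6, 258.0, 343.6] 1885 [0.396 0.146 0.063] [0.355 0.012 0.059] [0.437 0.28  0.067]
thickness_strip 0.41 [68.6, 171.3, 397.0, 363.3] 34037 [0.513 0.048 0.099] [ 0.361 -0.254  0.052] [0.651 0.341 0.135]
```

```bash
python3 - <<'E'
from h import *
for n in('top','scene'):
    c=cap(n); 
    m=np.ones((480,640),bool); P=cloud(c,m)
    r=P[(P[:,2]>.122)&(P[:,2]<.14)&(P[:,1]>0.02)&(P[:,1]<.36)&(P[:,0]>.4)&(P[:,0]<.75)]
    vx,vy,x0,y0=cv2.fitLine(r[:,:2].astype(np.float32),cv2.DIST_HUBER,0,.01,.01).ravel(); print(n,'roller yaw',np.degrees(np.arctan2(-vx/vy,1)),x0,y0,len(r))
    g=P[(P[:,2]>.094)&(P[:,2]<.113)&(P[:,0]>.35)&(P[:,0]<.75)&(P[:,1]<.03)&(P[:,1]>-.35)]
    print('gearbox',cv2.minAreaRect((g[:,:2]*1000).astype(np.float32)))
    g=P[(P[:,2]>.1065)&(P[:,2]<.1135)&(P[:,0]>.4)&(P[:,0]<.645)&(P[:,1]<.02)&(P[:,1]>-.22)]
    print('plate',cv2.minAreaRect((g[:,:2]*1000).astype(np.float32)),np.percentile(g,[2,98],axis=0))
    u={'top':[244.2,317.5],'scene':[229.9,325.1]}[n]
    a=world(c,[u[1],u[0]],1.)[0]; o=-c['R'].T@c['t']; print('gate',o+(a-o)*(.11-o[2])/(a[2]-o[2]))
    u0,v0=(230,140) if n=='top' else (240,160)
    cr=c['img'][v0:v0+150,u0:u0+200,::-1]; cv2.imwrite(f'pics/{n}c.png',cv2.resize(cr,None,fx=4,fy=4,interpolation=3))
E
```

```text
top roller yaw 12.12331 0.48414746 0.18185532 3849
gearbox ((549.476318359375, -119.03981018066406), (249.973876953125, 317.6946716308594), 12.260517120361328)
plate ((544.7904663085938, -100.66867065429688), (236.9792938232422, 197.4756317138672), 88.74378967285156) [[ 0.48783441 -0.18994593  0.10691684]
 [ 0.61402824 -0.01650147  0.11329523]]
gate [ 0.54676797 -0.12678873  0.11      ]
scene roller yaw 12.976906 0.4863824 0.20882683 2331
gearbox ((552.5056762695312, -126.41744995117188), (254.36705017089844, 306.24530029296875), 12.22480583190918)
plate ((528.141357421875, -96.36436462402344), (234.45803833007812, 206.50811767578125), 85.79346466064453) [[ 0.49075193 -0.19207209  0.10669609]
 [ 0.6176416  -0.00538206  0.11331728]]
gate [ 0.54325615 -0.12780761  0.11      ]
```

View pics/topc.png

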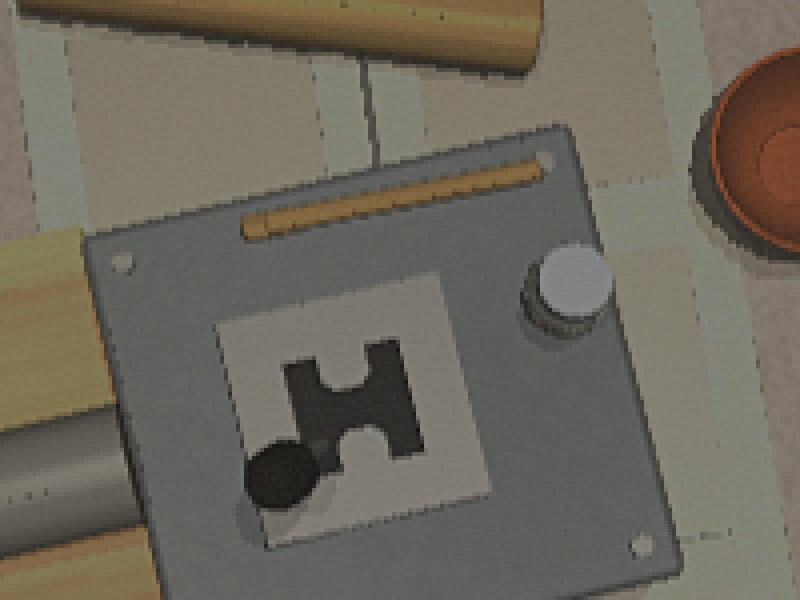

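View pics/scene0.png

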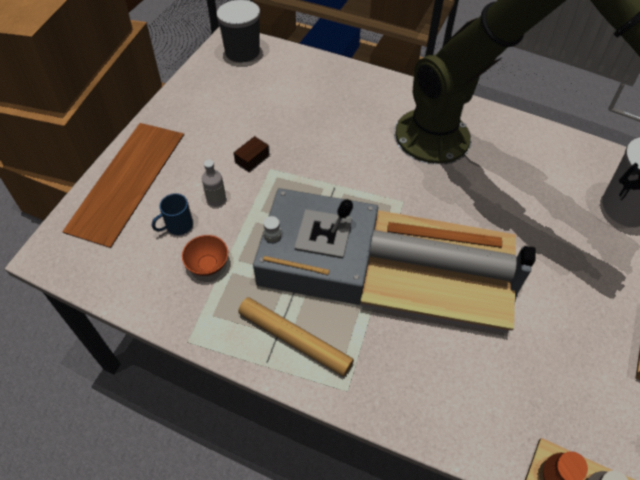

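```bash
cat >> h.py <<'E'
def onz(c,uv,z):
    a=world(c,uv,np.ones(len(uv))); o=-c['R'].T@c['t']; return o+(a-o)*((z-o[2])/(a[:,2]-o[2]))[:,None]
E
python3 - <<'E'
from h import *
c=cap('top')
q=np.array([(217,325),(437,272),(490,492),(268,548)])/4+[230,140]-.375
W=onz(c,q,.11); print(W.round(4),W.mean(0))
e=[W[0]-W[3],W[1]-W[2]]; f=[W[0]-W[1],W[3]-W[2]]
print([ (np.degrees(np.arctan2(v[1],v[0])),np.linalg.norm(v)) for v in e+f])
# gearbox top corners seen in crop: far-left, far-right, near-right
q=np.array([(87,236),(570,126),(682,575)])/4+[230,140]-.375
W=onz(c,q,.10); print(W.round(4)); d=W[0]-W[1]; print(np.degrees(np.arctan2(-d[0],d[1])),np.linalg.norm(d)); d=W[1]-W[2]; print(np.degrees(np.arctan2(d[1],d[0])),np.linalg.norm(d))
P=cloud(c,np.ones((480,640),bool)); k=P[(P[:,2]>.165)&(abs(P[:,0]-.51)<.06)&(abs(P[:,1]+.1)<.08)]; print(k.mean(0),k.min(0),k.max(0),len(k))
E
```

```text
[[ 0.5975 -0.0575  0.11  ]
 [ 0.6231 -0.1736  0.11  ]
 [ 0.5066 -0.1979  0.11  ]
 [ 0.4802 -0.0819  0.11  ]] [ 0.55184843 -0.12773212  0.11      ]
[(np.float64(11.746062127184196), np.float64(0.1197819884754433)), (np.float64(11.768058872801433), np.float64(0.11896737974017899)), (np.float64(102.43337715804564), np.float64(0.11889353973020088)), (np.float64(102.82546683046506), np.float64(0.11895176697783832))]
[[ 0.6483  0.0111  0.1   ]
 [ 0.7024 -0.2478  0.1   ]
 [ 0.4614 -0.298   0.1   ]]
11.82422625887896 0.26448971416924977
11.765363427720136 0.24617040563471876
[ 0.51076541 -0.09088914  0.19449449] [ 0.4949398  -0.10837046  0.16871784] [ 0.52975536 -0.07342301  0.20857099] 255
```

Request:
{"api": "step_arm", "payload": {
  "rows": [
    {"travel": [-0.02, -0.014, -0.01], "spin": -3},
    {"travel": [-0.06, -0.041, -0.02], "spin": -9},
    {"travel": [-0.1, -0.069, -0.03], "spin": -15},
    {"travel": [-0.14, -0.096, -0.03], "spin": -21},
    {"travel": [-0.18, -0.124, -0.03], "spin": -27},
    {"travel": [-0.22, -0.151, -0.03], "spin": -32},
    {"travel": [-0.26, -0.178, -0.03], "spin": -35},
    {"travel": [-0.303, -0.208, -0.03], "spin": -36.9}
  ],
  "fingers": 255,
  "squeeze": 20
}}

```text
time: 1.75
tcp_pos: [0.45, 0.251, 0.2616]
tcp_rot: [0.0, -0.106, 0.994, 0.0]
wrist_force: [0.8, 0.7, 0.4]
gripper_width: 0.002
grip_force: 0.0
```

Request:
{"api": "step_arm", "payload": {
  "rows": [
    {"travel": [0.005, -0.02, 0], "spin": 0},
    {"travel": [0.016, -0.067, 0], "spin": 0},
    {"travel": [0.027, -0.115, 0], "spin": 0},
    {"travel": [0.038, -0.163, 0], "spin": 0},
    {"travel": [0.049, -0.21, 0], "spin": 0},
    {"travel": [0.06, -0.258, 0], "spin": 0},
    {"travel": [0.07, -0.306, 0], "spin": 0},
    {"travel": [0.079, -0.346, 0], "spin": 0}
  ]
}}

```text
time: 2.55
tcp_pos: [0.4434, -0.1051, 0.2617]
tcp_rot: [0.0, -0.104, 0.995, -0.0]
wrist_force: [1.4, 0.5, 0.6]
gripper_width: -0.004
grip_force: 0.0
```

Request:
{"api": "step_arm", "payload": {
  "rows": [
    {"travel": [0, 0, 0.02], "spin": 0},
    {"travel": [0, 0, 0.045], "spin": 0},
    {"travel": [0, 0, 0.07], "spin": 0},
    {"travel": [0, 0, 0.092], "spin": 0},
    {"travel": [0, 0, 0.092], "spin": 0}
  ]
}}

```text
time: 3.05
tcp_pos: [0.4422, -0.102, 0.1673]
tcp_rot: [-0.002, -0.104, 0.995, 0.001]
wrist_force: [-0.9, -0.2, 0.3]
gripper_width: -0.003
grip_force: 0.0
```

```bash
python3 - <<'E'
from h import *
s=robot.read_state(); print(s['tcp_pos'],s['tcp_rot'],s['wrist_force'])
c=cap('scene'); cr=c['img'][130:280,240:440,::-1]; cv2.imwrite('pics/a.png',cv2.resize(cr,None,fx=4,fy=4,interpolation=3))
E
```

```text
[ 0.44221827 -0.10196342  0.1672572 ] [-2.21231497e-03 -1.04437670e-01  9.94528723e-01  7.05197373e-04] [-0.90441588 -0.23908559  0.31797618]
```

View pics/a.png

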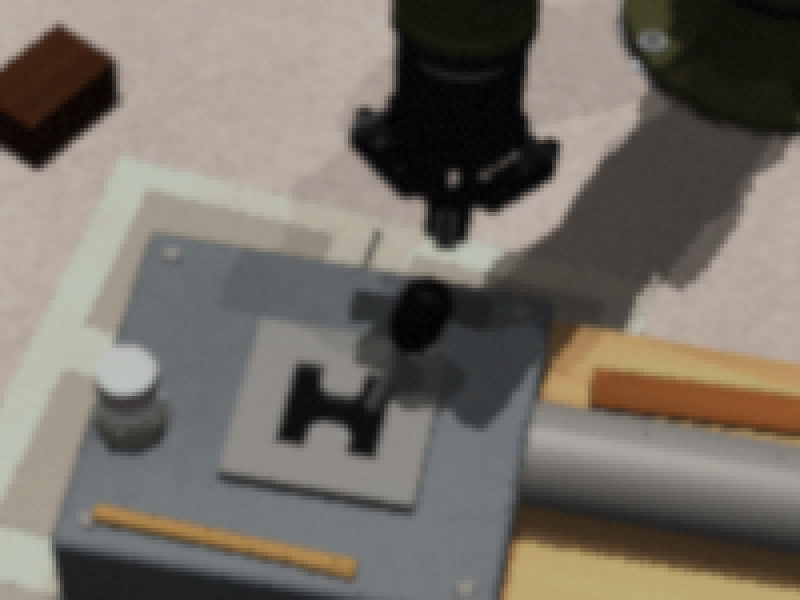

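Request:
{"api": "step_arm", "payload": {
  "rows": [
    {"travel": [-0.01, -0.002, 0], "spin": 0},
    {"travel": [-0.022, -0.004, 0], "spin": 0},
    {"travel": [-0.03, -0.004, 0], "spin": 0},
    {"travel": [-0.036, -0.004, 0], "spin": 0},
    {"travel": [-0.041, -0.004, 0], "spin": 0},
    {"travel": [-0.046, -0.004, 0], "spin": 0},
    {"travel": [-0.051, -0.004, 0], "spin": 0},
    {"travel": [-0.056, -0.004, 0], "spin": 0}
  ]
}}

```text
time: 3.9
tcp_pos: [0.4992, -0.0944, 0.1692]
tcp_rot: [-0.001, -0.104, 0.995, 0.0]
wrist_force: [-3.2, 0.0, 1.3]
gripper_width: 0.003
grip_force: 1.6
```

Request:
{"api": "step_arm", "payload": {
  "rows": [
    {"travel": [-0.004, 0, 0], "spin": 0},
    {"travel": [-0.008, 0, 0], "spin": 0},
    {"travel": [-0.011, 0, 0], "spin": 0},
    {"travel": [-0.014, 0, 0], "spin": 0},
    {"travel": [-0.014, 0, 0], "spin": 0}
  ]
}}

```text
time: 4.4
tcp_pos: [0.5137, -0.0915, 0.1693]
tcp_rot: [0.0, -0.104, 0.995, -0.0]
wrist_force: [-1.2, 0.9, 1.5]
gripper_width: 0.001
grip_force: 0.9
```

```bash
cat >> h.py <<'E'
G=np.array([.552,-.1275]); yaw=np.radians(12.0); RX=np.array([[np.cos(yaw),np.sin(yaw)],[-np.sin(yaw),np.cos(yaw)]])
def look(f):
    s=robot.read_state(); print('t',s['time'],'tcp',RX@(s['tcp_pos'][:2]-G),s['tcp_pos'],s['tcp_rot'].round(4),'F',s['wrist_force'].round(1))
    ims=[]
    for n,(u,v) in (('scene',(250,140)),('top',(250,190))):
        c=cap(n); ims.append(cv2.resize(c['img'][v:v+130,u:u+130,::-1],(400,400),interpolation=3))
        for d in robot.tip_of(n,'knob')[:1]:
            p=onz(c,[d['at'][::-1]],.187)[0]; print(n,'knob tip at z.187',(RX@(p[:2]-G)).round(4),d['confidence'])
        for d in robot.cut_out(n,'knob')[:1]:
            P=cloud(c,d['pixels']); P=P[P[:,2]>.15]
            if len(P): print(n,'cut',(RX@(P.mean(0)[:2]-G)).round(4),P[:,2].max(),d['confidence'])
    if f: cv2.imwrite(f,np.hstack(ims))
E
python3 -c "
from h import *
look('pics/b.png')"
```

```text
t 4.4 tcp [-0.03000045  0.04317004] [ 0.51367957 -0.09151077  0.16927305] [ 3.000e-04 -1.045e-01  9.945e-01 -0.000e+00] F [-1.2  0.9  1.5]
scene knob tip at z.187 [0.0007 0.0363] 0.58
scene cut [0.0054 0.0445] 0.21096293617799752 0.76
```

View pics/b.png

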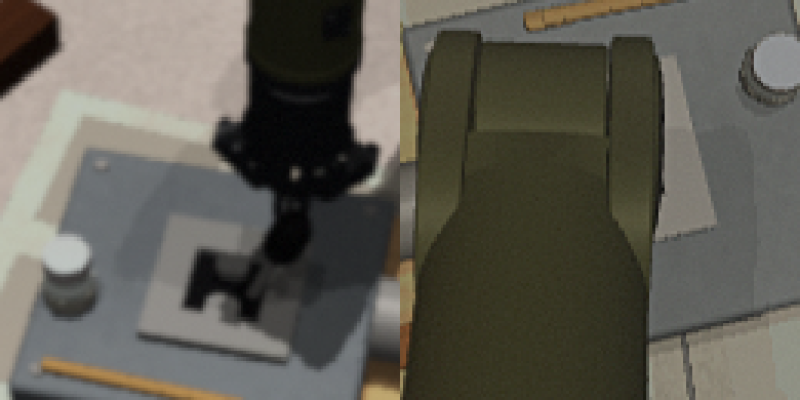

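Request:
{"api": "step_arm", "payload": {
  "rows": [
    {"travel": [0.02, 0, 0], "spin": 0},
    {"travel": [0.055, 0, 0], "spin": 0},
    {"travel": [0.06, 0, -0.03], "spin": 0},
    {"travel": [0.06, 0.02, -0.05], "spin": 8},
    {"travel": [0.06, 0.045, -0.05], "spin": 16},
    {"travel": [0.06, 0.062, -0.05], "spin": 24},
    {"travel": [0.03, 0.062, -0.05], "spin": 32},
    {"travel": [-0.01, 0.062, -0.05], "spin": 40}
  ]
}}

```text
time: 5.5
tcp_pos: [0.5102, -0.0287, 0.2202]
tcp_rot: [0.001, 0.245, 0.97, -0.0]
wrist_force: [0.5, -0.1, 0.2]
gripper_width: 0.004
grip_force: 0.0
```

Request:
{"api": "step_arm", "payload": {
  "rows": [
    {"travel": [0, 0, 0], "spin": 8},
    {"travel": [0, 0, 0], "spin": 16},
    {"travel": [0, 0, 0], "spin": 24},
    {"travel": [0, 0, 0], "spin": 32},
    {"travel": [0, 0, 0], "spin": 40},
    {"travel": [0, 0, 0], "spin": 48},
    {"travel": [0, 0, 0], "spin": 50},
    {"travel": [0, 0, 0], "spin": 50}
  ]
}}

```text
time: 6.3
tcp_pos: [0.5104, -0.0288, 0.2194]
tcp_rot: [0.0, 0.629, 0.777, 0.0]
wrist_force: [0.3, 0.7, 0.5]
gripper_width: 0.003
grip_force: 0.0
```

```bash
python3 -c "
from h import *
look(None)"
```

```text
t 6.3 tcp [-0.02013089  0.10519822] [ 0.51043708 -0.02878606  0.21940897] [4.000e-04 6.295e-01 7.770e-01 2.000e-04] F [0.3 0.7 0.5]
scene knob tip at z.187 [0.1224 0.0274] 0.68
scene cut [0.0052 0.0445] 0.21056604669436135 0.81
top knob tip at z.187 [-0.0004  0.0472] 0.5
top cut [-0.0051  0.045 ] 0.20888191774077805 0.61
```

Request:
{"api": "step_arm", "payload": {
  "rows": [
    {"travel": [0, 0.012, 0.015], "spin": 0},
    {"travel": [0, 0.02, 0.03], "spin": 0},
    {"travel": [0, 0.02, 0.05], "spin": 0},
    {"travel": [-0.01, 0.02, 0.05], "spin": 0},
    {"travel": [-0.02, 0.02, 0.05], "spin": 0},
    {"travel": [-0.027, 0.02, 0.05], "spin": 0},
    {"travel": [-0.033, 0.02, 0.05], "spin": 0},
    {"travel": [-0.039, 0.02, 0.05], "spin": 0}
  ]
}}

```text
time: 7.4
tcp_pos: [0.5381, -0.0625, 0.1701]
tcp_rot: [0.0, 0.629, 0.777, 0.001]
wrist_force: [-1.1, 4.3, 2.8]
gripper_width: 0.004
grip_force: 2.1
```

Request:
{"api": "step_arm", "payload": {
  "rows": [
    {"travel": [-0.006, 0, 0], "spin": 0},
    {"travel": [-0.012, 0, 0], "spin": 0},
    {"travel": [-0.018, 0, 0], "spin": 0},
    {"travel": [-0.024, 0, 0], "spin": 0},
    {"travel": [-0.03, 0, 0], "spin": 0},
    {"travel": [-0.036, 0, 0], "spin": 0}
  ]
}}

```text
time: 8.0
tcp_pos: [0.5452, -0.0987, 0.1692]
tcp_rot: [-0.0, 0.629, 0.777, -0.0]
wrist_force: [-0.5, 2.7, 1.4]
gripper_width: 0.002
grip_force: 1.5
```

Request:
{"api": "step_arm", "payload": {
  "rows": [
    {"travel": [-0.006, 0, 0], "spin": 0},
    {"travel": [-0.012, 0, 0], "spin": 0},
    {"travel": [-0.018, 0, 0], "spin": 0},
    {"travel": [-0.024, 0, 0], "spin": 0},
    {"travel": [-0.029, 0, 0], "spin": 0},
    {"travel": [-0.034, 0, 0], "spin": 0}
  ]
}}

```text
time: 8.6
tcp_pos: [0.5521, -0.1316, 0.1689]
tcp_rot: [-0.0, 0.629, 0.777, -0.0]
wrist_force: [0.4, 3.3, -2.2]
gripper_width: -0.001
grip_force: 1.5
```

```bash
python3 -c "
from h import *
look('pics/c.png')"
```

```text
t 8.6 tcp [-0.00077921 -0.00407323] [ 0.55208468 -0.13164623  0.16890089] [-3.000e-04  6.294e-01  7.771e-01 -1.000e-04] F [ 0.4  3.3 -2.2]
scene knob tip at z.187 [-0.0049 -0.0373] 0.75
scene cut [ 0.0071 -0.0353] 0.2611653230100877 0.72
top knob tip at z.187 [-0.0953  0.2715] 0.63
```

View pics/c.png

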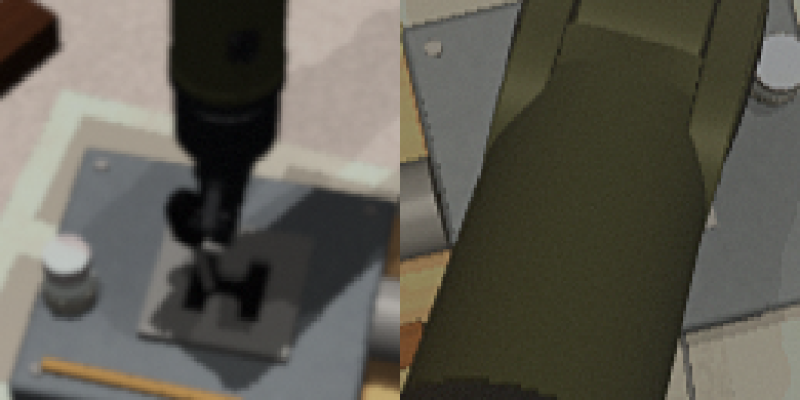

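Request:
{"api": "step_arm", "payload": {
  "rows": [
    {"travel": [-0.003, 0, 0], "spin": 0},
    {"travel": [-0.006, 0, 0], "spin": 0},
    {"travel": [-0.008, 0, 0], "spin": 0}
  ]
}}

```text
time: 9.2
tcp_pos: [0.5537, -0.1389, 0.169]
tcp_rot: [-0.0, 0.629, 0.777, 0.0]
wrist_force: [1.1, 2.3, -2.0]
gripper_width: -0.003
grip_force: 1.3
```

Request:
{"api": "step_arm", "payload": {
  "rows": [
    {"travel": [-0.002, 0, 0], "spin": 0},
    {"travel": [-0.003, 0, 0], "spin": 0}
  ]
}}

```text
time: 9.4
tcp_pos: [0.5545, -0.1422, 0.1691]
tcp_rot: [-0.0, 0.629, 0.777, -0.0]
wrist_force: [-1.0, 1.6, -1.9]
gripper_width: -0.0
grip_force: 1.3
```

Request:
{"api": "step_arm", "payload": {
  "rows": [
    {"travel": [0.02, 0, 0], "spin": 0},
    {"travel": [0.045, 0, 0], "spin": 0},
    {"travel": [0.045, 0, -0.03], "spin": 0},
    {"travel": [0.045, -0.02, -0.06], "spin": -8},
    {"travel": [0.045, -0.06, -0.06], "spin": -16},
    {"travel": [0.03, -0.095, -0.06], "spin": -24},
    {"travel": [0, -0.1, -0.06], "spin": -32},
    {"travel": [-0.026, -0.1, -0.06], "spin": -40}
  ]
}}

```text
time: 10.2
tcp_pos: [0.4611, -0.1907, 0.2305]
tcp_rot: [0.001, 0.324, 0.946, -0.001]
wrist_force: [0.7, -0.1, -0.1]
gripper_width: -0.0
grip_force: 0.0
```

Request:
{"api": "step_arm", "payload": {
  "rows": [
    {"travel": [0, 0, 0], "spin": -8},
    {"travel": [0, 0, 0], "spin": -16},
    {"travel": [0, 0, 0], "spin": -24},
    {"travel": [0, 0, 0], "spin": -32},
    {"travel": [0, 0, 0], "spin": -40},
    {"travel": [0, 0, 0], "spin": -48},
    {"travel": [0, 0, 0], "spin": -50},
    {"travel": [0, 0, 0], "spin": -50}
  ]
}}

```text
time: 11.0
tcp_pos: [0.4622, -0.1894, 0.2297]
tcp_rot: [0.0, -0.104, 0.995, -0.001]
wrist_force: [-0.2, -0.7, -1.2]
gripper_width: 0.005
grip_force: 0.0
```

```bash
python3 -c "
from h import *
look('pics/d.png')"
```

```text
t 11.0 tcp [-0.10066818 -0.04187732] [ 0.46223844 -0.18939229  0.22967606] [ 5.000e-04 -1.040e-01  9.946e-01 -7.000e-04] F [-0.2 -0.7 -1.2]
scene knob tip at z.187 [ 0.0054 -0.0478] 0.78
scene cut [ 0.0051 -0.0437] 0.21035328447782453 0.6
top knob tip at z.187 [-0.0075 -0.04  ] 0.72
top cut [-0.0032 -0.0392] 0.20905578393556845 0.58
```

View pics/d.png

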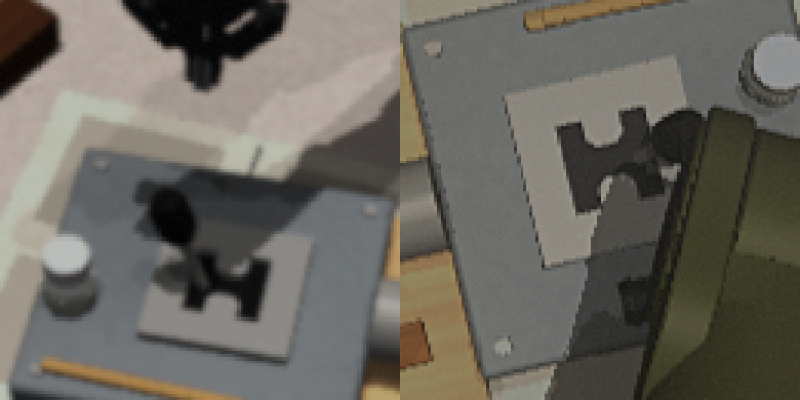

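Request:
{"api": "step_arm", "payload": {
  "rows": [
    {"travel": [0, 0, 0.02], "spin": 0},
    {"travel": [0, -0.001, 0.045], "spin": 0},
    {"travel": [0, -0.001, 0.065], "spin": 0},
    {"travel": [-0.012, -0.001, 0.065], "spin": 0},
    {"travel": [-0.03, -0.001, 0.065], "spin": 0},
    {"travel": [-0.045, -0.001, 0.065], "spin": 0},
    {"travel": [-0.056, -0.001, 0.065], "spin": 0},
    {"travel": [-0.063, -0.001, 0.065], "spin": 0}
  ]
}}

```text
time: 12.1
tcp_pos: [0.5256, -0.1757, 0.165]
tcp_rot: [0.001, -0.105, 0.994, -0.0]
wrist_force: [-0.8, -0.0, 0.8]
gripper_width: -0.003
grip_force: 0.0
```

Request:
{"api": "step_arm", "payload": {
  "rows": [
    {"travel": [-0.006, 0, 0], "spin": 0},
    {"travel": [-0.012, 0, 0], "spin": 0},
    {"travel": [-0.018, 0, 0], "spin": 0},
    {"travel": [-0.024, 0, 0], "spin": 0},
    {"travel": [-0.03, 0, 0], "spin": 0}
  ]
}}

```text
time: 12.6
tcp_pos: [0.5534, -0.1701, 0.1644]
tcp_rot: [-0.0, -0.104, 0.995, -0.0]
wrist_force: [-2.8, -0.8, 1.9]
gripper_width: -0.0
grip_force: 1.5
```

Request:
{"api": "step_arm", "payload": {
  "rows": [
    {"travel": [-0.005, 0, 0], "spin": 0},
    {"travel": [-0.01, 0, 0], "spin": 0},
    {"travel": [-0.014, 0, 0], "spin": 0}
  ]
}}

```text
time: 12.9
tcp_pos: [0.567, -0.1669, 0.1638]
tcp_rot: [-0.001, -0.104, 0.995, 0.0]
wrist_force: [-2.6, -0.7, -2.5]
gripper_width: 0.002
grip_force: 1.4
```

Request:
{"api": "step_arm", "payload": {
  "rows": [
    {"travel": [-0.004, 0, 0], "spin": 0},
    {"travel": [-0.008, 0, 0], "spin": 0}
  ]
}}

```text
time: 13.1
tcp_pos: [0.5747, -0.1652, 0.1638]
tcp_rot: [-0.001, -0.104, 0.995, 0.0]
wrist_force: [-2.7, -0.5, -1.4]
gripper_width: 0.001
grip_force: 1.5
```

Request:
{"api": "step_arm", "payload": {
  "rows": [
    {"travel": [-0.002, 0, 0], "spin": 0},
    {"travel": [-0.003, 0, 0], "spin": 0}
  ]
}}

```text
time: 13.3
tcp_pos: [0.5775, -0.1646, 0.164]
tcp_rot: [-0.001, -0.105, 0.995, 0.0]
wrist_force: [-4.0, 0.1, -2.8]
gripper_width: -0.003
grip_force: 2.0
```

Still no clear stop, so I continue in 2 mm steps until the force rises.

Request:
{"api": "step_arm", "payload": {
  "rows": [
    {"travel": [-0.002, 0, 0], "spin": 0}
  ]
}}

```text
time: 13.4
tcp_pos: [0.5783, -0.1644, 0.1638]
tcp_rot: [-0.002, -0.104, 0.995, 0.0]
wrist_force: [-7.8, -0.4, -2.0]
gripper_width: -0.0
grip_force: 4.1
```

Request:
{"api": "step_arm", "payload": {
  "rows": [
    {"travel": [-0.001, 0, 0], "spin": 0},
    {"travel": [-0.001, 0, 0], "spin": 0}
  ]
}}

```text
time: 13.6
tcp_pos: [0.5785, -0.1643, 0.1637]
tcp_rot: [-0.002, -0.104, 0.995, 0.0]
wrist_force: [-8.7, -0.2, -1.3]
gripper_width: 0.002
grip_force: 4.0
```

Request:
{"api": "step_arm", "payload": {
  "rows": [
    {"travel": [0.015, 0, 0], "spin": 0},
    {"travel": [0.05, 0, 0], "spin": 0},
    {"travel": [0.09, 0, 0], "spin": 0},
    {"travel": [0.11, 0, -0.03], "spin": 0},
    {"travel": [0.12, 0, -0.07], "spin": 0},
    {"travel": [0.12, 0, -0.1], "spin": 0},
    {"travel": [0.12, 0, -0.1], "spin": 0}
  ]
}}

```text
time: 14.3
tcp_pos: [0.4664, -0.19, 0.2696]
tcp_rot: [0.005, -0.104, 0.995, -0.002]
wrist_force: [0.0, 0.6, -0.1]
gripper_width: -0.001
grip_force: 0.0
```

```bash
python3 -c "
from h import *
look('pics/e.png')"
```

```text
t 14.3 tcp [-0.09673811 -0.04331114] [ 0.46638074 -0.18997767  0.26958445] [ 0.0053 -0.1042  0.9945 -0.0024] F [ 0.   0.6 -0.1]
scene knob tip at z.187 [ 0.0532 -0.0444] 0.77
scene cut [ 0.0563 -0.0416] 0.20391612817154411 0.6
top knob tip at z.187 [ 0.0503 -0.0379] 0.55
top cut [ 0.0444 -0.04  ] 0.20209490146273174 0.66
```

View pics/e.png

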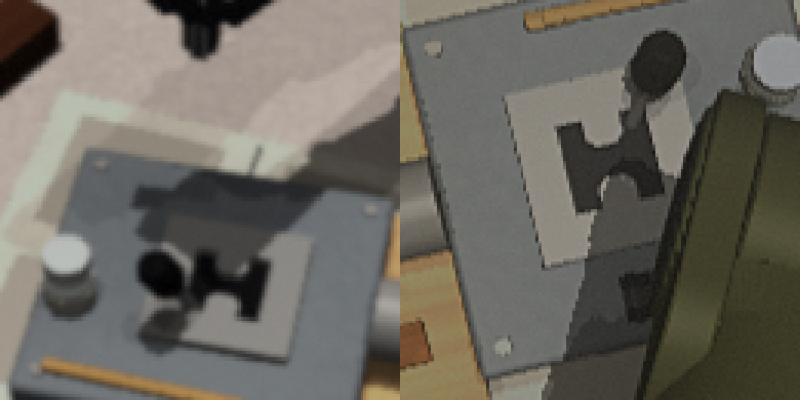

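The stick stands at the end of the far right slot (knob at about X +46, Y -42 mm). The jar and the modelling tool have not moved, and the gripper is clear of everything.

```bash
python3 -c "
from station import robot
print(robot.hand_in())"
```

```text
the job is handed in; nothing more can be done
None
```

The gearstick is fully home in the third slot (far right), pushed there with the shut fingertips and released; the jar and modelling tool were seen unmoved, the arm touched nothing else, and the job was handed in at about 14 s.

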